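Fetch the plumb bob from the showcase

TASK

The brass plumb bob is shut in the showcase, and the line reel and the tape measure stand in their blocks where its clear lid has to slide out. Stand these two upright on the dark bench mat, slide the lid fully open, lay the plumb bob in the empty long-welled block, then shut the lid fully and put the reel and the tape measure back into their own wells, the tape measure with its hook in the notch. Do not knock these two over, and leave the spacer in the showcase where it lies.

Things in the scene. Friction and masses are not known exactly. Their poses are not given: they have to be found in the camera images.
- showcase: Fixed dark wood showcase, 138 (x) by 196 (y) by 51 mm; origin: centre of underside; front: -x. Two bays, centres x = +6.5, y = +46 and -46 mm, each 111 (x) by 88 (y), felt floor at height 6, divider between them to 20, outer walls 7 thick to 51 mm. The clear lid over them (heights 42 to 46) has an upright pull bar 10 (x) by 90 (y) mm, heights 46 to 74, centred at x = -61, y = 0 when shut.
- lid (a joint): The showcase's clear sliding lid: 0 = shut, 0.112 m = fully open. It slides along the showcase's -x, out over the table in front (the pull bar then at x = -173 mm in the showcase's frame), and uncovers both bays. Friction about 1 N, no spring: it stays where it is left.
- line_reel: Reel of pink mason's line with black flanges, upright cylinder 55 mm across and 54 mm high, 0.14 kg; origin: centre of its underside. Starts seated in reel_block. Grasp across it.
- tape_measure: Yellow tape measure standing on edge, 0.21 kg; origin on its underside. Body 34 mm thick (x from -17 to +17), 69 mm long (y from -26 to +43) and 61 mm high; the end hook sticks out low down at the -y end, to y = -43 mm. Starts seated in tape_block. Grasp across its 34 mm.
- plumb_bob: Brass plumb bob lying down, 30 mm across (x), 100 mm long (y, along its axis), 30 mm high, 0.38 kg; origin: centre of its underside. Starts on the felt in one of the two bays, lying along the showcase's x. Grasp across its 30 mm.
- spacer: Grey cast mortar spacer with a grooved top, 22 by 30 by 30 mm; origin: centre of its underside. Lies in the other bay of the showcase and stays there.
- reel_block: Fixed light wood block, 84 by 84 by 18 mm, in front of the showcase; origin: centre of its underside. Round well in the middle, 65 mm across, 8 mm deep (floor 10 mm above the table): the place of the line reel.
- tape_block: Fixed light wood block, 116 (x) by 76 (y) by 18 mm, before the showcase; origin: centre of underside. Well from x = -31 to +48, y = -22 to +22 mm, 8 mm deep (floor at height 10), with a 25 mm wide notch out through its -x end for the hook: the tape measure's place. Seated, the tape measure's origin is over the block's origin, its -y (hook) towards the block's -x.
- bob_block: Fixed light wood block, 60 (x) by 126 (y) by 18 mm, empty at the start; origin: centre of its underside. Long well in the middle, 43 (x) by 111 (y) mm, 8 mm deep (floor 10 mm above the table): the plumb bob is to lie in it along y, either way round.
- bench_mat: Fixed dark rubber bench mat, 156 (x) by 96 (y) by 3 mm, empty at the start; origin: centre of its underside. The side area for the reel and the tape measure.

How it is judged:
By the outcome, as a careful person would: the job done as asked, in the order asked, and still so for the second after the job is handed in, with the robot touching nothing.
It also fails if it takes over 128 s, if anything falls off the work surface, if the arm or the gripper's body presses on something with over 40 N, if the wrist force passes 120 N, or if a joint passes its speed limit or range.

ROBOT

A 6-joint arm with a two-finger parallel gripper is mounted at the origin on the work surface; the furniture and walls round the work are solid. World frame = base frame: x ahead of the robot, y to its left, z up, the work surface at z = 0. Lengths are in m, angles in rad, forces in N, time in s.
With the tool pointing down it reaches from about 0.25 to 0.775 m from the base axis. Payload 4 kg.
Tool frame: the origin (TCP) lies midway between the tips of the shut fingers; the grasp point (between the pads) lies 19 mm behind it (robot.tcp_to_grasp is the z of the grasp point in the tool frame, in m); z points along the fingers, y is the line along which they close (so a half turn about z gives the same grasp; the last joint's range is limited). The gripper opens to 94 mm and grips with 3 to 60 N. Pads are 16 mm wide; open, the fingers measure 119 mm over their backs; the gripper's body (75 mm by 177 mm) begins 78 mm behind the grasp point.
Start: joints at [-1.419, 0.087, 1.371, -0, 1.684, -0.103], TCP at [0.139, -0.532, 0.206] pointing down, gripper open.
Joint ranges: [-3.1, 3.1], [-0.76, 2.03], [0.27, 2.55], [-1.08, 4.22], [0.17, 2.65], [-2.57, 2.57]. Speed limits (rad/s): [2.79, 2.79, 3.14, 3.14, 3.14, 3.14].

INTERFACE

Orientations are given as [roll, pitch, yaw] about the fixed x, y, z axes, in that order (R = Rz(yaw) Ry(pitch) Rx(roll)).
In Python, from bench import robot gives the robot as it stands. The module is installed in compiled form; this text tells all that it offers.
- The arm moves only by the tool move_arm, never from a script. Its argument "motion" is one flat list of numbers, 7 for each row, row after row: the turn, a rotation vector about the tool's x, y, z in units of 45 degrees (1.0 is 45 degrees), then the shift along the tool's x, y, z in units of 100 mm (1.0 is 100 mm), then the opening, from 0 (shut) to 1 (fully open). A call has 1 to 12 rows; each row shifts and turns the commanded pose from where the row before left it, along the tool's axes as they then stand; what a row does not reach is not made up. A row lasts 1/12 s, in which the tool goes at most 41.7 mm and 7.16 degrees, less where a joint would pass 70% of its speed; a pose out of reach is approached as far as the arm can. A call with a number of a shift or a turn outside -1 to 1 is refused whole. A call with a gripper value outside its range is refused whole. The fingers move at their own pace and stop on an object; the grip force is fixed at half the most. Time passes only in rows, so rows that do not move let the fingers close. It gives the time, the measured TCP pose, the force, the opening and the grip force at its end, in the units of the state.
- robot.get_obs(): the state, without advancing time (a new reading comes with each control period).
- robot.snapshot(name): name is "side" or "top" or "wrist"; returns the picture (480x640x3 uint8, red, green, blue); there is no depth.
- robot.get_calibration(name): a dict with "fx", "fy", "cx", "cy" (pixels), "R" (3x3) and "t" (3): a world point X has camera coordinates R X + t. Camera axes: x right, y down, z forward; pixel columns grow to the right and rows downward; lengths in m; the calibration is good to about 2 mm. The wrist camera is an equidistant fisheye: a pixel r from the principal point sees the ray r / f radians off the axis. A picture is of the moment at which its call begins: read the wrist's pose just before it. get_calibration takes no time and is no camera call; for the wrist camera it gives the pose at the moment of the call.
- robot.close_job(): hands the job in; it is judged then, once.
The state is a dict: "time": time; "joint_positions": joint angles; "qvel": joint speeds; "joint_torque": joint torques, N m; "tool_pos": TCP position; "ee_rot": TCP orientation; "wrist_force": force on the tool from outside, world axes, zero at the start; "wrist_torque": the same for the moment, N m; "width": finger opening in m; "finger_force": force on a finger pad.
Only numpy, scipy, OpenCV 4.12 (cv2) and the standard library are available. Lean on these libraries where they do the work, as an engineer would, in place of code of your own. Each camera call takes 0.05 s, during which the arm holds its last target. There are 200 camera calls.

## Working session

There is one attempt and no reset: what is moved stays moved. The work goes in short steps, Python scripts to look and compute and a tool call to move; the robot and the scene stay as the last step left them, time stands still between calls to the robot, and variables do not carry over. Pictures are saved under pics/ and viewed, at most 14 in all, crops included, and the job is handed in when it is done.

Besides the shell and the picture viewer there is one more tool, called in YAML: its name, and indented under it one key for each argument. move_arm: Moves the arm, as the interface text tells. Shifts and turns lie within -1 to 1; 1 stands for 100 mm of shift or 45 degrees of turn. Its arguments: {"type":"object","properties":{"motion":{"type":"array","items":{"type":"number"}}},"required":["motion"]}

```bash
mkdir -p pics; python3 - <<'E'
from bench import robot
import cv2
for n in("top","side"):
    cv2.imwrite(f"pics/{n}0.png",robot.snapshot(n)[:,:,::-1])
    c=robot.get_calibration(n);print(n,c)
o=robot.get_obs();print(o["time"],o["tool_pos"],o["ee_rot"],o["width"],robot.tcp_to_grasp)
E
```

```text
top {'fx': 556.8694009656657, 'fy': 556.8694009656657, 'cx': 328.52326420242287, 'cy': 240.8111665893922, 'R': array([[-0.00691034, -0.99992074, -0.01052468],
       [-0.99056681,  0.00828538, -0.1367799 ],
       [ 0.13685626,  0.00948021, -0.99054555]]), 't': array([-0.13583787,  0.50479197,  0.81961905])}
side {'fx': 471.5042383805684, 'fy': 471.5042383805684, 'cx': 313.60735871591544, 'cy': 238.45335087850006, 'R': array([[ 0.99966014, -0.02576189,  0.00399227],
       [-0.01063123, -0.54268539, -0.83986877],
       [ 0.02380316,  0.83954088, -0.54277483]]), 't': array([-0.49647542, -0.04804441,  0.98396785])}
0.1 [ 0.13853126 -0.53176197  0.20441703] [-3.13962871e+00 -1.89080088e-04  2.54757474e-01] 0.09414564892874733 -0.0188
```

View pics/top0.png

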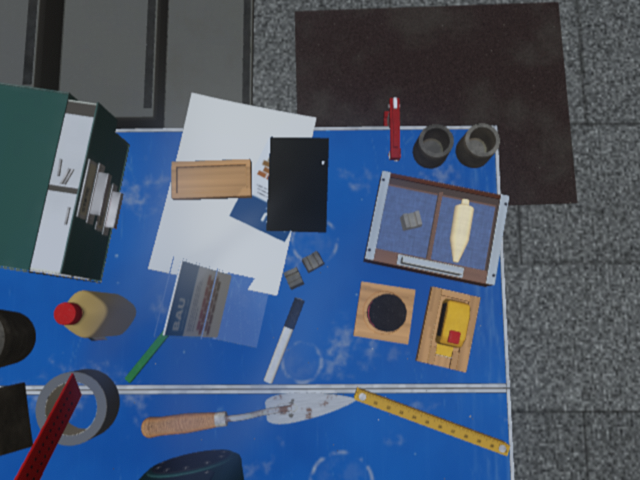

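View pics/side0.png

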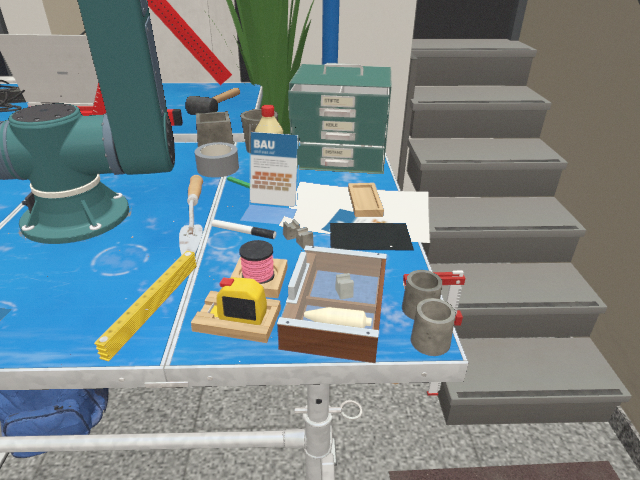

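```bash
python3 - <<'E'
import cv2
i=cv2.imread("pics/top0.png")
cv2.imwrite("pics/c1.png",cv2.resize(i[160:380,345:515],None,fx=3.5/1.3,fy=3.5/1.3,interpolation=cv2.INTER_CUBIC))
cv2.imwrite("pics/c2.png",cv2.resize(i[125:245,160:340],None,fx=4,fy=4,interpolation=cv2.INTER_CUBIC))
E
```

```text
(no output)
```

View pics/c1.png

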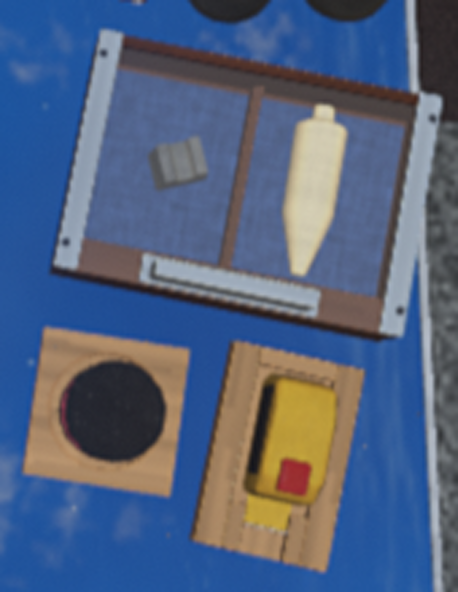

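View pics/c2.png

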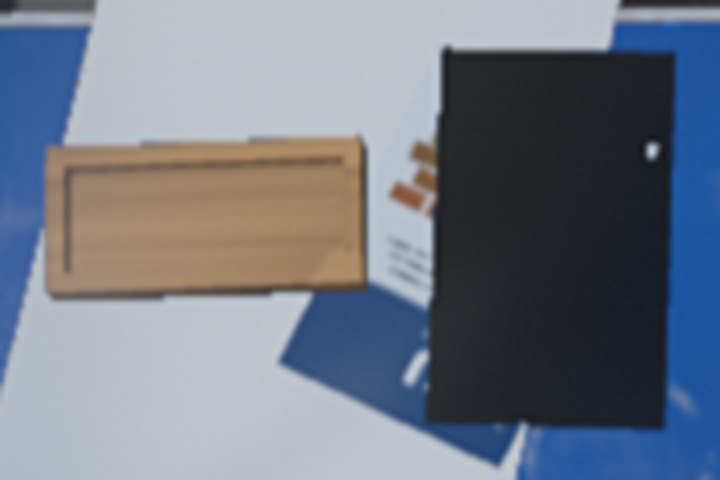

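```bash
cat > h.py <<'E'
import numpy as np
from bench import robot
def ray(n,uv,z):
    c=robot.get_calibration(n);uv=np.atleast_2d(uv).astype(float)
    d=np.c_[(uv[:,0]-c["cx"])/c["fx"],(uv[:,1]-c["cy"])/c["fy"],np.ones(len(uv))]@c["R"]
    C=-c["R"].T@c["t"]
    return C+d*((z-C[2])/d[:,2])[:,None]
def fit(P,Q): # model->world 2D rigid
    pm,qm=P.mean(0),Q.mean(0);A=(P-pm);B=(Q-qm)
    a=np.arctan2((A[:,0]*B[:,1]-A[:,1]*B[:,0]).sum(),(A*B).sum())
    R=np.array([[np.cos(a),-np.sin(a)],[np.sin(a),np.cos(a)]])
    t=qm-R@pm
    return t,a,np.linalg.norm(Q-(P@R.T+t),axis=1).max()
E
python3 - <<'E'
from h import *
np.set_printoptions(precision=4,suppress=True)
c1=lambda p:np.array(p)/2.692+[345,160]
c2=lambda p:np.array(p)/4+[160,125]
# order TL,TR,BR,BL in image: (+x,+y),(+x,-y),(-x,-y),(-x,+y)
def q(sx,sy): return np.array([[1,1],[1,-1],[-1,-1],[-1,1]])*[sx/2,sy/2]
for n,p,z,s in [("showcase",c1([(103,29),(443,95),(405,337),(53,268)]),.051,(.138,.196)),
 ("reel",c1([(45,328),(190,349),(170,497),(23,473)]),.018,(.084,.084)),
 ("tape",c1([(238,343),(365,370),(325,572),(196,540)]),.018,(.116,.076)),
 ("bob",c2([(47,147),(360,138),(362,288),(48,292)]),.018,(.060,.126)),
 ("mat",c2([(445,50),(674,53),(664,428),(428,422)]),.003,(.156,.096))]:
    W=ray("top",p,z)[:,:2]; t,a,e=fit(q(*s),W);print(n,t,np.degrees(a).round(2),e*1000,'\n',W.ravel())
print("bob ends",ray("top",c1([(325,104),(299,275)]),.021)); print("bob sides",ray("top",c1([(294,150),(346,150),(284,205),(333,212)]),.021))
print("reel top",ray("top",c1([(115,410)]),.064)); print("tape",ray("top",c1([(275,377),(337,383),(305,503),(255,497)]),.071))
E
```

```text
showcase [ 0.5207 -0.3047] -11.87 1.1984057873662364 
 [ 0.6086 -0.2242  0.5687 -0.4144  0.433  -0.3866  0.4727 -0.1937]
reel [ 0.3939 -0.2249] -9.25 0.59255457689997 
 [ 0.4415 -0.1904  0.4289 -0.2731  0.3456 -0.2595  0.3595 -0.1767]
tape [ 0.3684 -0.3229] -13.61 1.9235091560204727 
 [ 0.4321 -0.3007  0.4162 -0.3725  0.3037 -0.3451  0.3217 -0.2735]
bob [0.6067 0.0465] 0.89 1.4251707565365008 
 [ 0.6356  0.1101  0.638  -0.0151  0.5769 -0.0166  0.5764  0.1078]
mat [ 0.6009 -0.0911] -1.91 1.917448874121243 
 [ 0.6791 -0.0471  0.6768 -0.1405  0.5222 -0.1355  0.5254 -0.0414]
bob ends [[ 0.5705 -0.3553  0.021 ]
 [ 0.4706 -0.3363  0.021 ]]
bob sides [[ 0.5435 -0.3362  0.021 ]
 [ 0.5432 -0.3663  0.021 ]
 [ 0.5113 -0.3292  0.021 ]
 [ 0.5069 -0.3573  0.021 ]]
reel top [[ 0.3942 -0.2251  0.064 ]]
tape [[ 0.411  -0.3104  0.071 ]
 [ 0.4076 -0.3434  0.071 ]
 [ 0.3446 -0.3239  0.071 ]
 [ 0.3479 -0.2976  0.071 ]]
```

move_arm:
  motion: [0, 0, 0.15, 0, 0, 0, 1, 0, 0, 0.15, 0, 0, 0, 1, 0, 0, 0.15, 0, 0, 0, 1, 0, 0, 0.15, 0, 0, 0, 1, 0, 0, 0, 0.1, -0.2, 0, 1, 0, 0, 0, 0.16, -0.32, 0, 1, 0, 0, 0, 0.16, -0.32, 0, 1, 0, 0, 0, 0.16, -0.32, 0, 1, 0, 0, 0, 0.16, -0.32, 0, 1, 0, 0, 0, 0.16, -0.32, 0, 1, 0, 0, 0, 0.16, -0.32, 0, 1, 0, 0, 0, 0.16, -0.32, 0, 1]

```text
time: 1.1
tool_pos: [0.3107, -0.3184, 0.2051]
ee_rot: [-3.141, 0.0, -0.217]
wrist_force: [0.6, -0.1, -0.2]
width: 0.0939
finger_force: 0.0
```

move_arm:
  motion: [0, 0, 0, 0.15, -0.27, 0, 1, 0, 0, 0, 0.16, -0.28, 0, 1, 0, 0, 0, 0.16, -0.28, 0, 1, 0, 0, 0, 0.14, -0.26, 0, 1, 0, 0, 0, 0, 0, 0, 1, 0, 0, 0, 0, 0, 0, 1]

```text
time: 1.6
tool_pos: [0.3935, -0.2257, 0.205]
ee_rot: [3.142, 0.001, -0.213]
wrist_force: [-0.4, -0.4, -0.4]
width: 0.0942
finger_force: 0.0
```

```bash
cat >> h.py <<'E'
def wray(c,uv,z): # fisheye
    uv=np.atleast_2d(uv).astype(float)
    p=np.c_[(uv[:,0]-c["cx"])/c["fx"],(uv[:,1]-c["cy"])/c["fy"]];r=np.linalg.norm(p,axis=1)
    d=np.c_[p*(np.sin(r)/np.maximum(r,1e-9))[:,None],np.cos(r)]@c["R"]
    C=-c["R"].T@c["t"]
    return C+d*((z-C[2])/d[:,2])[:,None]
def wshot(name):
    import cv2,pickle
    c=robot.get_calibration("wrist");cv2.imwrite(f"pics/{name}.png",robot.snapshot("wrist")[:,:,::-1])
    pickle.dump(c,open(f"pics/{name}.pkl","wb"))
def go(x,y,z,yaw):
    o=robot.get_obs();p=o["tool_pos"];w=o["ee_rot"][2];d=np.array([x,y,z])-p;c,s=np.cos(yaw),np.sin(yaw)
    print("at",p.round(4),o["ee_rot"].round(4),"turn z units",round((w-yaw)/(np.pi/4),3),"shift(100mm, after turn)",np.round([(c*d[0]+s*d[1])*10,(s*d[0]-c*d[1])*10,-d[2]*10],3))
E
python3 -c "
from h import *
wshot('w1');go(.394,-.225,.045,-.217)"
```

```text
at [ 0.393  -0.2266  0.205 ] [ 3.1412e+00  1.1000e-03 -2.1510e-01] turn z units 0.002 shift(100mm, after turn) [ 0.007 -0.018  1.6  ]
```

View pics/w1.png

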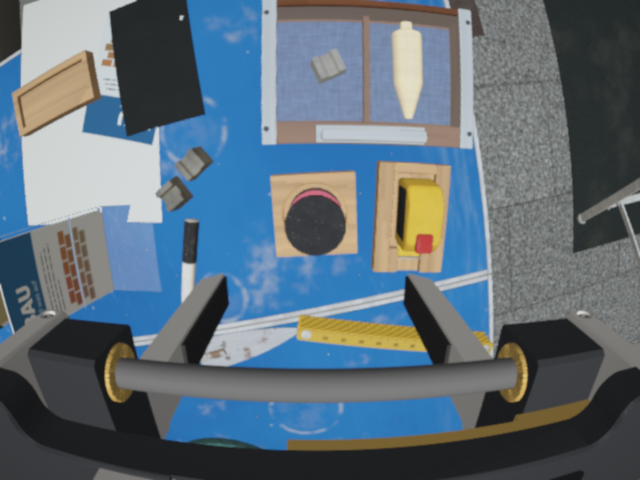

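```bash
python3 - <<'E'
from h import *
import pickle
np.set_printoptions(precision=4,suppress=True)
c=pickle.load(open('pics/w1.pkl','rb'));print(c["cx"],c["cy"],c["fx"])
def q(sx,sy): return np.array([[1,1],[1,-1],[-1,-1],[-1,1]])*[sx/2,sy/2]
print("reel",wray(c,[(315,221)],.064))
for n,p,z,s in [("tape",[(380,162),(450,165),(441,272),(374,271)],.018,(.116,.076)),("reel",[(271,176),(355,171),(358,255),(277,257)],.018,(.084,.084)),("showc",[(263,0),(471,9),(474,148),(262,144)],.051,(.138,.196))]:
    t,a,e=fit(q(*s),wray(c,p,z)[:,:2]);print(n,t,np.degrees(a),e*1e3)
print("tape top",wray(c,[(404,182),(441,182),(440,250),(400,247)],.071))
E
```

```text
315.648116454066 239.6341323114386 371.64829954431775
reel [[ 0.4005 -0.2256  0.064 ]]
tape [ 0.3717 -0.3224] -12.947185998569775 1.0719072158240321
reel [ 0.3959 -0.2247] -9.43121785523408 1.8618467634543892
showc [ 0.524  -0.3045] -11.728637784445674 1.2158324418653432
tape top [[ 0.4199 -0.3083  0.071 ]
 [ 0.4137 -0.3418  0.071 ]
 [ 0.3518 -0.3324  0.071 ]
 [ 0.3629 -0.2954  0.071 ]]
```

move_arm:
  motion: [0, 0, 0, 0.015, -0.02, 0.25, 1, 0, 0, 0, 0, 0, 0.35, 1, 0, 0, 0, 0, 0, 0.35, 1, 0, 0, 0, 0, 0, 0.35, 1, 0, 0, 0, 0, 0, 0.27, 1, 0, 0, 0, 0, 0, 0.2, 1, 0, 0, 0, 0, 0, 0, 1, 0, 0, 0, 0, 0, 0, 0, 0, 0, 0, 0, 0, 0, 0, 0, 0, 0, 0, 0, 0, 0, 0, 0, 0, 0, 0, 0, 0]

```text
time: 2.57
tool_pos: [0.3962, -0.2264, 0.0305]
ee_rot: [3.14, -0.004, -0.217]
wrist_force: [-0.6, 0.0, 0.2]
width: 0.0707
finger_force: 0.0
```

move_arm:
  motion: [0, 0, 0, 0, 0, 0, 0, 0, 0, 0, 0, 0, 0, 0, 0, 0, 0, 0, 0, 0, 0, 0, 0, 0, 0, 0, 0, 0, 0, 0, 0, 0, 0, 0, 0, 0, 0, 0, 0, 0, 0, 0]

```text
time: 3.07
tool_pos: [0.3956, -0.2255, 0.0293]
ee_rot: [3.141, -0.001, -0.216]
wrist_force: [-0.5, 0.2, 5.5]
width: 0.0543
finger_force: 30.0
```

move_arm:
  motion: [0, 0, 0, 0, 0, -0.1, 0, 0, 0, 0, 0, 0, -0.25, 0, 0, 0, 0, 0, 0, -0.35, 0, 0, 0, 0, 0, 0, -0.3, 0, 0, 0, 0, 0.15, -0.14, 0, 0, 0, 0, 0, 0.26, -0.24, 0, 0, 0, 0, 0, 0.29, -0.27, 0, 0, 0, 0, 0, 0.29, -0.27, 0, 0, 0, 0, 0, 0.29, -0.27, 0, 0, 0, 0, 0, 0.29, -0.27, 0, 0, 0, 0, 0, 0.26, -0.24, 0, 0, 0, 0, 0, 0.2, -0.18, 0, 0]

```text
time: 4.07
tool_pos: [0.6352, -0.0828, 0.1273]
ee_rot: [-3.141, 0.002, -0.215]
wrist_force: [-1.0, -0.1, -1.0]
width: 0.0544
finger_force: 30.0
```

```bash
python3 -c "
from h import *
o=robot.get_obs();print(o['width'],o['joint_positions'].round(2))
go(.6464,-.0786,.025,-.216)"
```

```text
0.05441060774230496 [-0.22  0.31  1.26  0.    1.57  1.57]
at [ 0.6352 -0.0828  0.1273] [-3.1409e+00  1.8000e-03 -2.1460e-01] turn z units 0.002 shift(100mm, after turn) [ 0.1   -0.065  1.023]
```

move_arm:
  motion: [0, 0, 0, 0.1, -0.07, 0.1, 0, 0, 0, 0, 0, 0, 0.3, 0, 0, 0, 0, 0, 0, 0.3, 0, 0, 0, 0, 0, 0, 0.2, 0, 0, 0, 0, 0, 0, 0.1, 0, 0, 0, 0, 0, 0, 0.02, 0, 0, 0, 0, 0, 0, 0, 0]

```text
time: 4.65
tool_pos: [0.6448, -0.0805, 0.0262]
ee_rot: [3.141, 0.001, -0.217]
wrist_force: [0.0, 0.5, -1.6]
width: 0.0545
finger_force: 30.0
```

move_arm:
  motion: [0, 0, 0, 0, 0, 0.02, 0, 0, 0, 0, 0, 0, 0.015, 0, 0, 0, 0, 0, 0, 0, 0]

```text
time: 4.9
tool_pos: [0.6457, -0.0808, 0.0243]
ee_rot: [3.142, -0.002, -0.217]
wrist_force: [0.4, 0.7, -0.8]
width: 0.0542
finger_force: 30.0
```

move_arm:
  motion: [0, 0, 0, 0, 0, 0.015, 0, 0, 0, 0, 0, 0, 0.01, 0, 0, 0, 0, 0, 0, 0, 0]

```text
time: 5.15
tool_pos: [0.6458, -0.0807, 0.0222]
ee_rot: [3.141, -0.002, -0.217]
wrist_force: [-0.7, 0.1, 4.5]
width: 0.0547
finger_force: 30.0
```

move_arm:
  motion: [0, 0, 0, 0, 0, 0, 1, 0, 0, 0, 0, 0, 0, 1, 0, 0, 0, 0, 0, 0, 1, 0, 0, 0, 0, 0, 0, 1, 0, 0, 0, 0, 0, 0, 1, 0, 0, 0, 0, 0, -0.1, 1, 0, 0, 0, 0, 0, -0.35, 1, 0, 0, 0, 0, 0, -0.35, 1, 0, 0, 0, 0, 0, -0.35, 1, 0, 0, 0, 0, 0, -0.3, 1, 0, 0, 0.02, 0, 0, 0, 1]

```text
time: 6.07
tool_pos: [0.6489, -0.0812, 0.1759]
ee_rot: [-3.141, -0.016, -0.233]
wrist_force: [1.2, 0.2, 1.1]
width: 0.0943
finger_force: 0.0
```

move_arm:
  motion: [0, 0, 0, -0.1, 0.14, 0, 1, 0, 0, 0, -0.2, 0.29, 0, 1, 0, 0, 0, -0.22, 0.31, 0, 1, 0, 0, 0, -0.22, 0.31, 0, 1, 0, 0, 0, -0.22, 0.31, 0, 1, 0, 0, 0, -0.22, 0.31, 0, 1, 0, 0, 0, -0.22, 0.31, 0, 1, 0, 0, 0, -0.22, 0.31, 0, 1, 0, 0, 0, -0.22, 0.31, 0, 1, 0, 0, 0, -0.2, 0.28, 0, 1, 0, 0, 0, -0.05, 0.08, 0, 1, 0, 0, 0, 0, 0, 0, 1]

```text
time: 7.07
tool_pos: [0.3719, -0.3218, 0.1657]
ee_rot: [3.141, -0.0, -0.237]
wrist_force: [-0.3, -0.2, -0.5]
width: 0.0939
finger_force: 0.0
```

```bash
python3 -c "
from h import *
import cv2
cv2.imwrite('pics/t2.png',cv2.resize(robot.snapshot('side')[120:370,130:450],None,fx=2.4,fy=2.4)[:,:,::-1])
go(.378,-.3245,.03,-.232)"
```

```text
at [ 0.3732 -0.3207  0.1656] [-3.1411e+00 -8.0000e-04 -2.3470e-01] turn z units -0.003 shift(100mm, after turn) [0.056 0.026 1.356]
```

View pics/t2.png

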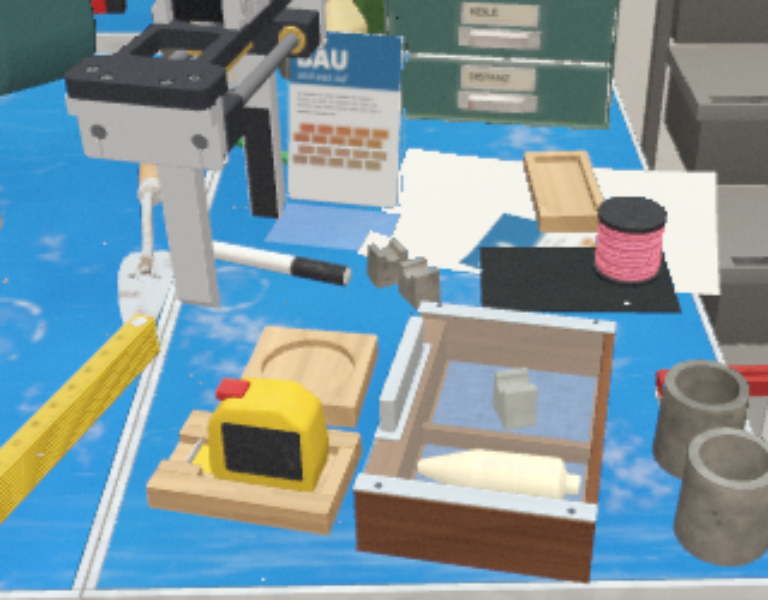

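move_arm:
  motion: [0, 0, 0, 0.05, 0.025, 0.2, 1, 0, 0, 0, 0, 0, 0.3, 1, 0, 0, 0, 0, 0, 0.3, 1, 0, 0, 0, 0, 0, 0.3, 1, 0, 0, 0, 0, 0, 0.25, 1, 0, 0, 0, 0, 0, 0, 1, 0, 0, 0, 0, 0, 0, 0, 0, 0, 0, 0, 0, 0, 0, 0, 0, 0, 0, 0, 0, 0, 0, 0, 0, 0, 0, 0, 0, 0, 0, 0, 0, 0, 0, 0, 0, 0, 0, 0, 0, 0, 0]

```text
time: 8.12
tool_pos: [0.3783, -0.3246, 0.0317]
ee_rot: [3.14, -0.002, -0.232]
wrist_force: [-0.0, 0.0, -0.0]
width: 0.057
finger_force: 0.0
```

move_arm:
  motion: [0, 0, 0, 0, 0, 0, 0, 0, 0, 0, 0, 0, 0, 0, 0, 0, 0, 0, 0, 0, 0, 0, 0, 0, 0, 0, 0, 0, 0, 0, 0, 0, 0, 0, 0, 0, 0, 0, 0, 0, 0, 0]

```text
time: 8.62
tool_pos: [0.3777, -0.3241, 0.0305]
ee_rot: [3.141, 0.0, -0.232]
wrist_force: [-0.9, 0.6, 1.0]
width: 0.0337
finger_force: 29.9
```

move_arm:
  motion: [0, 0, 0, 0, 0, -0.1, 0, 0, 0, 0, 0, 0, -0.25, 0, 0, 0, 0, 0, 0, -0.3, 0, 0, 0, 0, 0, 0, -0.3, 0, 0, 0, 0, 0, 0, -0.25, 0, 0, 0, -0.085, 0, 0, 0, 0, 0, 0, -0.085, 0, 0, 0, 0, 0, 0, -0.083, 0, 0, 0, 0, 0, 0, 0, 0.15, -0.17, 0, 0, 0, 0, 0, 0.24, -0.27, 0, 0, 0, 0, 0, 0.24, -0.27, 0, 0, 0, 0, 0, 0.24, -0.27, 0, 0]

```text
time: 9.62
tool_pos: [0.4685, -0.2279, 0.1508]
ee_rot: [-3.141, 0.0, -0.035]
wrist_force: [-0.3, -0.4, -2.4]
width: 0.034
finger_force: 29.9
```

move_arm:
  motion: [0, 0, 0, 0.24, -0.27, 0, 0, 0, 0, 0, 0.24, -0.27, 0, 0, 0, 0, 0, 0.24, -0.27, 0, 0, 0, 0, 0, 0.22, -0.25, 0, 0, 0, 0, 0, 0.11, -0.12, 0, 0, 0, 0, 0, 0, 0, 0, 0, 0, 0, 0, 0, 0, 0, 0]

```text
time: 10.2
tool_pos: [0.5766, -0.1144, 0.1501]
ee_rot: [3.141, 0.002, -0.032]
wrist_force: [-0.1, -0.4, -2.5]
width: 0.0338
finger_force: 29.9
```

```bash
python3 -c "
from h import *
go(.5766,-.1143,.0255,-.033)"
```

```text
at [ 0.5766 -0.1144  0.1501] [ 3.1408e+00  1.7000e-03 -3.2000e-02] turn z units 0.001 shift(100mm, after turn) [-0.000e+00 -1.000e-03  1.246e+00]
```

move_arm:
  motion: [0, 0, 0, 0, 0, 0.2, 0, 0, 0, 0, 0, 0, 0.35, 0, 0, 0, 0, 0, 0, 0.35, 0, 0, 0, 0, 0, 0, 0.22, 0, 0, 0, 0, 0, 0, 0.1, 0, 0, 0, 0, 0, 0, 0.02, 0, 0, 0, 0, 0, 0, 0.015, 0, 0, 0, 0, 0, 0, 0, 0]

```text
time: 10.87
tool_pos: [0.5779, -0.1156, 0.0268]
ee_rot: [3.141, -0.003, -0.034]
wrist_force: [1.1, -0.4, -0.9]
width: 0.0339
finger_force: 30.0
```

move_arm:
  motion: [0, 0, 0, 0, 0, 0.015, 0, 0, 0, 0, 0, 0, 0.01, 0, 0, 0, 0, 0, 0, 0, 0]

```text
time: 11.12
tool_pos: [0.5775, -0.1147, 0.0234]
ee_rot: [3.141, -0.002, -0.033]
wrist_force: [1.1, -0.8, -0.7]
width: 0.0338
finger_force: 30.0
```

move_arm:
  motion: [0, 0, 0, 0, 0, 0.008, 0, 0, 0, 0, 0, 0, 0, 0, 0, 0, 0, 0, 0, 0, 0]

```text
time: 11.37
tool_pos: [0.5776, -0.1147, 0.0233]
ee_rot: [3.141, -0.002, -0.033]
wrist_force: [-1.6, 0.2, 6.7]
width: 0.0338
finger_force: 30.0
```

move_arm:
  motion: [0, 0, 0, 0, 0, 0, 1, 0, 0, 0, 0, 0, 0, 1, 0, 0, 0, 0, 0, 0, 1, 0, 0, 0, 0, 0, 0, 1, 0, 0, 0, 0, 0, 0, 1, 0, 0, 0, 0, 0, -0.1, 1, 0, 0, 0, 0, 0, -0.3, 1, 0, 0, 0, 0, 0, -0.35, 1, 0, 0, 0, 0, 0, -0.35, 1, 0, 0, 0, 0, 0, -0.35, 1, 0, 0, 0, 0, 0, -0.2, 1]

```text
time: 12.28
tool_pos: [0.5784, -0.115, 0.1927]
ee_rot: [3.14, -0.008, -0.033]
wrist_force: [-0.1, -0.0, 0.2]
width: 0.0938
finger_force: 0.0
```

move_arm:
  motion: [0, 0, -0.148, 0, 0, 0, 1, 0, 0, -0.148, 0, 0, 0, 1, 0, 0, -0.148, 0, 0, 0, 1, 0, 0, -0.148, 0, 0, 0, 1, 0, 0, -0.148, 0, 0, 0, 1, 0, 0, -0.148, 0, 0, 0, 1, 0, 0, -0.148, 0, 0, 0, 1, 0, 0, -0.148, 0, 0, 0, 1, 0, 0, -0.148, 0, 0, 0, 1, 0, 0, -0.148, 0, 0, 0, 1, 0, 0, -0.148, 0, 0, 0, 1, 0, 0, -0.148, 0, 0, 0, 1]

```text
time: 13.28
tool_pos: [0.5769, -0.1146, 0.1875]
ee_rot: [3.141, 0.0, 1.367]
wrist_force: [0.2, 0.7, 0.2]
width: 0.0943
finger_force: 0.0
```

```bash
python3 - <<'E'
from h import *
import pickle
c=pickle.load(open('pics/w1.pkl','rb'))
print(ray("top",np.array([(148,258),(320,290),(232,275)])/2.692+[345,160],.074).round(4), wray(c,[(318,126),(426,128),(371,127)],.074).round(4))
go(.4623,-.2921,.20,1.365)
E
```

```text
[[ 0.4753 -0.2437  0.074 ]
 [ 0.4573 -0.3356  0.074 ]
 [ 0.4657 -0.2887  0.074 ]] [[ 0.4809 -0.2455  0.074 ]
 [ 0.4627 -0.3354  0.074 ]
 [ 0.4715 -0.2885  0.074 ]]
at [ 0.5769 -0.1146  0.1875] [3.1408e+00 1.0000e-04 1.3671e+00] turn z units 0.003 shift(100mm, after turn) [-1.972 -0.759 -0.125]
```

move_arm:
  motion: [0, 0, 0, -0.17, -0.07, 0, 1, 0, 0, 0, -0.28, -0.108, 0, 1, 0, 0, 0, -0.28, -0.108, 0, 1, 0, 0, 0, -0.28, -0.108, 0, 1, 0, 0, 0, -0.28, -0.108, 0, 1, 0, 0, 0, -0.28, -0.108, 0, 1, 0, 0, 0, -0.28, -0.108, 0, 1, 0, 0, 0, -0.12, -0.04, 0, 1, 0, 0, 0, 0, 0, 0, 1, 0, 0, 0, 0, 0, 0, 1]

```text
time: 14.12
tool_pos: [0.462, -0.2913, 0.1871]
ee_rot: [3.141, -0.001, 1.36]
wrist_force: [-0.1, 0.3, 0.7]
width: 0.0941
finger_force: 0.0
```

```bash
python3 -c "
from h import *
wshot('w2')
go(.4625,-.2915,.055,1.365)"
```

```text
at [ 0.4624 -0.2907  0.187 ] [ 3.1408e+00 -7.0000e-04  1.3618e+00] turn z units -0.004 shift(100mm, after turn) [-0.008  0.002  1.32 ]
```

View pics/w2.png

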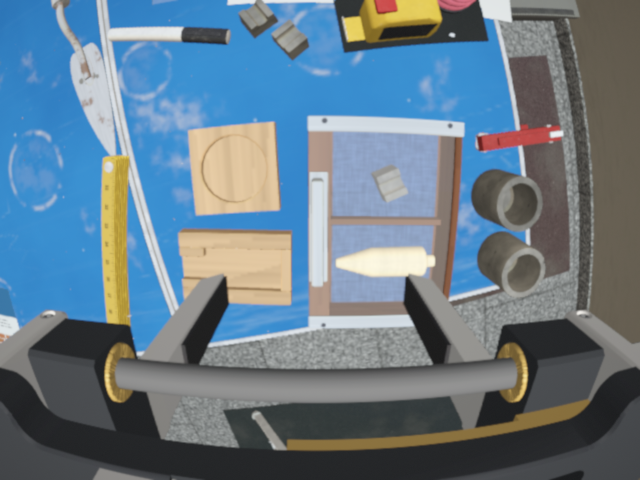

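move_arm:
  motion: [0, 0, 0, 0, 0, 0.2, 1, 0, 0, 0, 0, 0, 0.35, 1, 0, 0, 0, 0, 0, 0.35, 1, 0, 0, 0, 0, 0, 0.25, 1, 0, 0, 0, 0, 0, 0.17, 1, 0, 0, 0, 0, 0, 0, 1, 0, 0, 0, 0, 0, 0, 0, 0, 0, 0, 0, 0, 0, 0, 0, 0, 0, 0, 0, 0, 0, 0, 0, 0, 0, 0, 0, 0, 0, 0, 0, 0, 0, 0, 0, 0, 0, 0, 0, 0, 0, 0]

```text
time: 15.17
tool_pos: [0.4623, -0.2919, 0.0557]
ee_rot: [3.14, 0.001, 1.361]
wrist_force: [0.1, -0.2, 0.3]
width: 0.0577
finger_force: 0.0
```

move_arm:
  motion: [0, 0, 0, 0, 0, 0, 0, 0, 0, 0, 0, 0, 0, 0, 0, 0, 0, 0, 0, 0, 0, 0, 0, 0, 0, 0, 0, 0, 0, 0, 0, 0, 0, 0, 0, 0, 0, 0, 0, 0, 0, 0, 0, 0, 0, 0, 0, 0, 0]

```text
time: 15.75
tool_pos: [0.4619, -0.2916, 0.0546]
ee_rot: [3.141, 0.0, 1.361]
wrist_force: [2.1, 0.3, 0.3]
width: 0.0109
finger_force: 0.5
```

move_arm:
  motion: [0, 0, 0, 0, 0, 0, 0, 0, 0, 0, 0, 0, 0, 0, 0, 0, 0, 0, -0.05, 0, 0, 0, 0, 0, 0, -0.1, 0, 0, 0, 0, 0, 0, -0.15, 0, 0, 0, 0, 0, 0, -0.15, 0, 0, 0, 0, 0, 0, -0.15, 0, 0, 0, 0, 0, 0, -0.15, 0, 0, 0, 0, 0, 0, -0.15, 0, 0, 0, 0, 0, 0, -0.1, 0, 0, 0, 0, 0, 0, -0.06, 0, 0, 0, 0, 0, 0, 0, 0, 0]

```text
time: 16.75
tool_pos: [0.3565, -0.269, 0.0546]
ee_rot: [-3.14, -0.0, 1.361]
wrist_force: [-1.4, 1.2, -0.6]
width: 0.0099
finger_force: 30.0
```

move_arm:
  motion: [0, 0, 0, 0, -0.03, 0, 0, 0, 0, 0, 0, -0.02, 0, 0, 0, 0, 0, 0, 0, 0, 0, 0, 0, 0, 0, 0, 0, 0]

```text
time: 17.08
tool_pos: [0.3537, -0.2684, 0.0546]
ee_rot: [3.141, -0.0, 1.362]
wrist_force: [1.7, 1.3, -1.6]
width: 0.0098
finger_force: 30.0
```

move_arm:
  motion: [0, 0, 0, 0, -0.03, 0, 0, 0, 0, 0, 0, 0, 0, 0, 0, 0, 0, 0, 0, 0, 0, 0, 0, 0, 0, 0, 0, 0]

```text
time: 17.42
tool_pos: [0.3537, -0.2684, 0.0546]
ee_rot: [3.134, -0.0, 1.362]
wrist_force: [9.8, -2.6, -8.3]
width: 0.0096
finger_force: 30.0
```

move_arm:
  motion: [0, 0, 0, 0, 0.03, 0, 0, 0, 0, 0, 0, 0, 0, 0, 0, 0, 0, 0, 0, 0, 1, 0, 0, 0, 0, 0, 0, 1, 0, 0, 0, 0, 0, 0, 1, 0, 0, 0, 0, 0, 0, 1, 0, 0, 0, 0, 0, 0, 1, 0, 0, 0, 0, 0, 0, 1, 0, 0, 0, 0, 0, -0.15, 1, 0, 0, 0, 0, 0, -0.3, 1, 0, 0, 0, 0, 0, -0.35, 1, 0, 0, 0, 0, 0, -0.35, 1]

```text
time: 18.42
tool_pos: [0.3525, -0.2679, 0.1703]
ee_rot: [-3.14, -0.001, 1.361]
wrist_force: [0.7, -0.6, -0.5]
width: 0.073
finger_force: 0.0
```

move_arm:
  motion: [0, 0, 0.154, 0, 0, -0.3, 1, 0, 0, 0.154, 0, 0, 0, 1, 0, 0, 0.154, 0, 0, 0, 1, 0, 0, 0.154, 0, 0, 0, 1, 0, 0, 0.154, 0, 0, 0, 1, 0, 0, 0.154, 0, 0, 0, 1, 0, 0, 0.154, 0, 0, 0, 1, 0, 0, 0.154, 0, 0, 0, 1, 0, 0, 0.154, 0, 0, 0, 1, 0, 0, 0.154, 0, 0, 0, 1, 0, 0, 0.154, 0, 0, 0, 1, 0, 0, 0.154, 0, 0, 0, 1]

```text
time: 19.42
tool_pos: [0.3531, -0.2684, 0.1997]
ee_rot: [3.141, 0.0, -0.096]
wrist_force: [-0.9, 0.1, 0.6]
width: 0.0941
finger_force: 0.0
```

```bash
python3 - <<'E'
from h import *
import pickle
c=pickle.load(open('pics/w2.pkl','rb'))
print(wray(c,[(337,263),(434,262),(402,262),(402,247),(402,277)],.021).round(4))
p=[(308,116),(463,122),(461,327),(309,329)] # front-left,back-left,back-right,front-right
P=np.array([[-1,1],[1,1],[1,-1],[-1,-1]])*[.069,.098]
t,a,e=fit(P,wray(c,p,.051)[:,:2]);print(t,a,e)
go(.532,-.347,.20,-.206)
E
```

```text
[[ 0.4754 -0.3358  0.021 ]
 [ 0.5728 -0.3564  0.021 ]
 [ 0.5396 -0.3489  0.021 ]
 [ 0.5418 -0.3333  0.021 ]
 [ 0.5374 -0.3649  0.021 ]]
[ 0.52814514 -0.30577956] -0.18338014887759968 0.011286279070289573
at [ 0.3531 -0.2684  0.1997] [ 3.1415e+00  1.0000e-04 -9.6000e-02] turn z units 0.14 shift(100mm, after turn) [ 1.912  0.403 -0.003]
```

move_arm:
  motion: [0, 0, 0.132, 0, 0, 0, 0.47, 0, 0, 0, 0.17, 0.036, 0, 0.47, 0, 0, 0, 0.32, 0.07, 0, 0.47, 0, 0, 0, 0.34, 0.075, 0, 0.47, 0, 0, 0, 0.34, 0.075, 0, 0.47, 0, 0, 0, 0.34, 0.075, 0, 0.47, 0, 0, 0, 0.3, 0.065, 0, 0.47, 0, 0, 0, 0.13, 0.03, 0, 0.47, 0, 0, 0, 0, 0, 0, 0.47, 0, 0, 0, 0, 0, 0.3, 0.47, 0, 0, 0, 0, 0, 0.3, 0.47, 0, 0, 0, 0, 0, 0, 0.47]

```text
time: 20.42
tool_pos: [0.5314, -0.3449, 0.1324]
ee_rot: [-3.136, 0.012, -0.194]
wrist_force: [-0.7, 0.8, -2.1]
width: 0.0437
finger_force: 0.0
```

```bash
python3 -c "
from h import *
wshot('w3');print(robot.get_obs()['width'])
go(.535,-.3487,.015,-.2)"
```

```text
0.04454196136925197
at [ 0.5325 -0.3457  0.1355] [-3.1375  0.0085 -0.1939] turn z units 0.008 shift(100mm, after turn) [0.031 0.025 1.205]
```

View pics/w3.png

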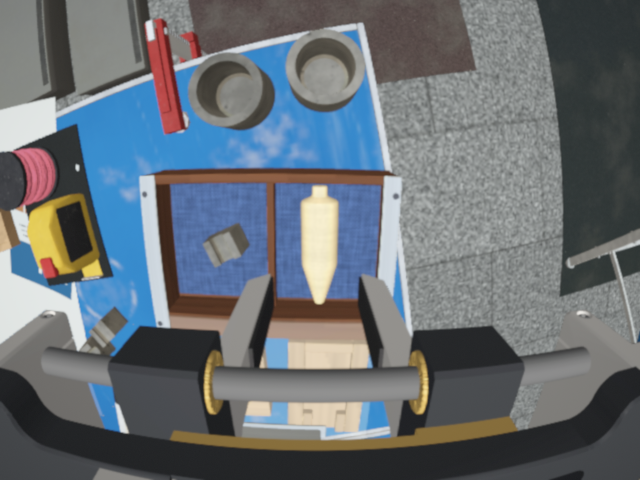

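```bash
python3 - <<'E'
from h import *
import pickle
c=pickle.load(open('pics/w3.pkl','rb'))
W=wray(c,[(319,187),(319.5,304),(301,225),(338,225),(271,225),(275,285)],.021).round(4);print(W)
E
```

```text
[[ 0.5702 -0.3535  0.021 ]
 [ 0.471  -0.3347  0.021 ]
 [ 0.5427 -0.3334  0.021 ]
 [ 0.5371 -0.3627  0.021 ]
 [ 0.5474 -0.3095  0.021 ]
 [ 0.4956 -0.3009  0.021 ]]
```

move_arm:
  motion: [0, 0, 0, 0.015, 0.01, 0.15, 0.47, 0, 0, 0, 0, 0, 0.25, 0.47, 0, 0, 0, 0, 0, 0.25, 0.47, 0, 0, 0, 0, 0, 0.2, 0.47, 0, 0, 0, 0, 0, 0.15, 0.47, 0, 0, 0, 0, 0, 0.12, 0.47, 0, 0, 0, 0, 0, 0.05, 0.47, 0, 0, 0, 0, 0, 0, 0.47, 0, 0, 0, 0, 0, 0, 0.47]

```text
time: 21.22
tool_pos: [0.5373, -0.3494, 0.0243]
ee_rot: [3.14, -0.002, -0.194]
wrist_force: [-0.0, -0.2, -0.4]
width: 0.0442
finger_force: 0.0
```

move_arm:
  motion: [0, 0, 0, -0.03, -0.017, 0.05, 0.47, 0, 0, 0, 0, 0, 0.04, 0.47, 0, 0, 0, 0, 0, 0, 0.47, 0, 0, 0, 0, 0, 0, 0, 0, 0, 0, 0, 0, 0, 0, 0, 0, 0, 0, 0, 0, 0, 0, 0, 0, 0, 0, 0, 0, 0, 0, 0, 0, 0, 0, 0, 0, 0, 0, 0, 0, 0, 0, 0, 0, 0, 0, 0, 0, 0]

```text
time: 22.05
tool_pos: [0.5342, -0.3469, 0.014]
ee_rot: [3.141, -0.001, -0.194]
wrist_force: [-1.1, -0.8, 0.9]
width: 0.0298
finger_force: 30.0
```

move_arm:
  motion: [0, 0, 0, 0, 0, 0, 0.47, 0, 0, 0, 0, 0, 0, 0.47, 0, 0, 0, 0, 0, 0, 0.47, 0, 0, 0, 0, 0, -0.03, 0.47, 0, 0, 0, 0, 0, 0, 0.47, 0, 0, 0, 0, 0, 0, 0, 0, 0, 0, 0, 0, 0, 0, 0, 0, 0, 0, 0, 0, 0, 0, 0, 0, 0, 0, 0, 0, 0, 0, 0, 0, 0, 0, 0, 0, 0, 0, 0, 0, 0, 0]

```text
time: 22.97
tool_pos: [0.5341, -0.3467, 0.0167]
ee_rot: [3.141, -0.0, -0.194]
wrist_force: [-0.0, 0.4, 0.8]
width: 0.0296
finger_force: 30.0
```

move_arm:
  motion: [0, 0, 0, 0, 0, -0.1, 0, 0, 0, 0, 0, 0, -0.2, 0, 0, 0, 0, 0, 0, -0.3, 0, 0, 0, 0, 0, 0, -0.35, 0, 0, 0, 0, 0, 0, -0.35, 0, 0, 0, 0, 0, 0, -0.3, 0, 0, 0, 0, 0, 0, -0.2, 0, 0, 0, -0.151, 0, 0, 0, 0, 0, 0, -0.151, 0, 0, 0, 0, 0, 0, -0.151, 0, 0, 0, 0, 0, 0, -0.151, 0, 0, 0, 0, 0, 0, -0.151, 0, 0, 0, 0]

```text
time: 23.97
tool_pos: [0.5336, -0.3461, 0.1961]
ee_rot: [-3.14, 0.001, 0.405]
wrist_force: [-0.2, -0.3, -3.6]
width: 0.0295
finger_force: 30.0
```

move_arm:
  motion: [0, 0, -0.151, 0, 0, 0, 0, 0, 0, -0.151, 0, 0, 0, 0, 0, 0, -0.151, 0, 0, 0, 0, 0, 0, -0.151, 0, 0, 0, 0, 0, 0, -0.151, 0, 0, 0, 0, 0, 0, -0.151, 0, 0, 0, 0, 0, 0, -0.151, 0, 0, 0, 0, 0, 0, -0.151, 0, 0, 0, 0, 0, 0, -0.151, 0, 0, 0, 0, 0, 0, -0.151, 0, 0, 0, 0, 0, 0, 0, 0, 0, 0, 0]

```text
time: 24.88
tool_pos: [0.5336, -0.3461, 0.196]
ee_rot: [-3.14, -0.001, 1.587]
wrist_force: [1.1, -0.3, -2.8]
width: 0.0294
finger_force: 30.0
```

```bash
python3 -c "
from h import *
print(robot.get_obs()['width'])
go(.608,.0595,.12,1.586)"
```

```text
0.02936776681110973
at [ 0.5336 -0.3461  0.196 ] [-3.1401e+00 -1.4000e-03  1.5873e+00] turn z units 0.002 shift(100mm, after turn) [4.044 0.805 0.76 ]
```

move_arm:
  motion: [0, 0, 0, 0.2, 0.04, 0, 0, 0, 0, 0, 0.35, 0.07, 0, 0, 0, 0, 0, 0.37, 0.073, 0, 0, 0, 0, 0, 0.37, 0.073, 0, 0, 0, 0, 0, 0.37, 0.073, 0, 0, 0, 0, 0, 0.37, 0.073, 0, 0, 0, 0, 0, 0.37, 0.073, 0, 0, 0, 0, 0, 0.37, 0.073, 0, 0, 0, 0, 0, 0.37, 0.073, 0, 0, 0, 0, 0, 0.37, 0.073, 0, 0, 0, 0, 0, 0.35, 0.07, 0, 0, 0, 0, 0, 0.18, 0.04, 0, 0]

```text
time: 25.88
tool_pos: [0.6082, 0.0632, 0.1963]
ee_rot: [-3.141, -0.002, 1.586]
wrist_force: [0.1, -0.0, -2.2]
width: 0.0294
finger_force: 30.0
```

move_arm:
  motion: [0, 0, 0, 0, 0, 0.2, 0, 0, 0, 0, 0, 0, 0.3, 0, 0, 0, 0, 0, 0, 0.3, 0, 0, 0, 0, 0, 0, 0.2, 0, 0, 0, 0, 0, 0, 0.1, 0, 0, 0, 0, 0, 0, 0, 0]

```text
time: 26.38
tool_pos: [0.6061, 0.0585, 0.0829]
ee_rot: [-3.134, -0.0, 1.583]
wrist_force: [-0.4, 0.2, -3.3]
width: 0.0295
finger_force: 30.0
```

```bash
python3 -c "
from h import *
wshot('w4')
go(.608,.0595,.025,1.586)"
```

```text
at [0.6077 0.0585 0.0855] [-3.1385 -0.      1.5837] turn z units -0.003 shift(100mm, after turn) [0.01  0.004 0.605]
```

View pics/w4.png

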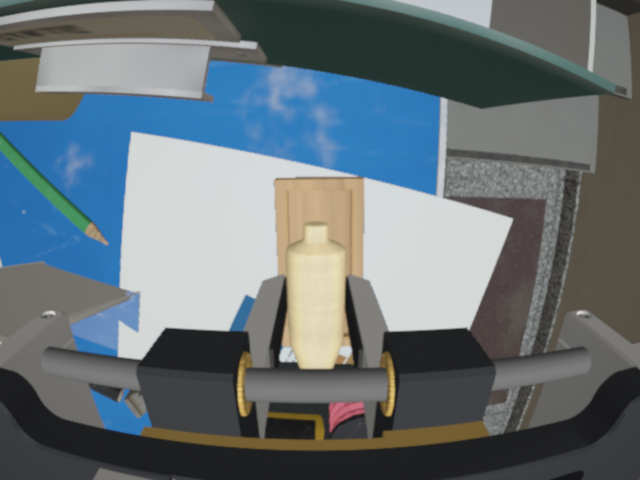

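```bash
python3 - <<'E'
from h import *
import pickle
c=pickle.load(open('pics/w4.pkl','rb'))
print(wray(c,[(276,179),(364,178),(364,250),(362,340),(281,340)],.018).round(4))
print(wray(c,[(316,224)],.085).round(4))
E
```

```text
[[ 0.5799  0.1103  0.018 ]
 [ 0.6382  0.1119  0.018 ]
 [ 0.6403  0.0621  0.018 ]
 [ 0.643  -0.0097  0.018 ]
 [ 0.5813 -0.0106  0.018 ]]
[[0.607  0.0954 0.085 ]]
```

move_arm:
  motion: [0, 0, 0, 0.015, 0.015, 0.15, 0, 0, 0, 0, 0, 0, 0.2, 0, 0, 0, 0, 0, 0, 0.15, 0, 0, 0, 0, 0, 0, 0.1, 0, 0, 0, 0, 0, 0, 0.02, 0, 0, 0, 0, 0, 0, 0, 0, 0, 0, 0, 0, 0, 0, 0]

```text
time: 27.02
tool_pos: [0.6114, 0.06, 0.0265]
ee_rot: [3.139, 0.0, 1.585]
wrist_force: [-0.1, -0.1, -3.4]
width: 0.03
finger_force: 30.0
```

move_arm:
  motion: [0, 0, 0, 0, -0.01, 0.03, 0, 0, 0, 0, 0, 0, 0.02, 0, 0, 0, 0, 0, 0, 0, 0, 0, 0, 0, 0, 0, 0, 0]

```text
time: 27.35
tool_pos: [0.61, 0.0601, 0.0207]
ee_rot: [3.139, 0.0, 1.585]
wrist_force: [-0.2, 0.5, -0.8]
width: 0.0296
finger_force: 30.0
```

move_arm:
  motion: [0, 0, 0, 0, 0, 0, 0.5, 0, 0, 0, 0, 0, 0, 0.5, 0, 0, 0, 0, 0, 0, 0.5, 0, 0, 0, 0, 0, 0, 0.5, 0, 0, 0, 0, 0, -0.1, 0.5, 0, 0, 0, 0, 0, -0.2, 0.5, 0, 0, 0, 0, 0, -0.35, 0.6, 0, 0, 0, 0, 0, -0.35, 0.6, 0, 0, 0, 0, 0, -0.35, 0.6, 0, 0, 0, 0, 0, -0.3, 0.6, 0, 0, 0, 0, 0, -0.15, 0.6]

```text
time: 28.27
tool_pos: [0.6108, 0.0601, 0.2064]
ee_rot: [3.133, 0.0, 1.585]
wrist_force: [0.9, -1.1, 1.0]
width: 0.0568
finger_force: 0.0
```

```bash
python3 -c "
from h import *
import cv2
a=robot.snapshot('side')[130:290,220:460];b=robot.snapshot('top')[110:270,140:380]
cv2.imwrite('pics/t5.png',cv2.resize(np.vstack([a,b]),None,fx=1.85,fy=1.85)[:,:,::-1])
go(.3537,-.2684,.19,1.362)"
```

```text
at [0.6112 0.0601 0.2055] [3.1317e+00 2.0000e-04 1.5853e+00] turn z units 0.284 shift(100mm, after turn) [-3.747 -1.838  0.155]
```

View pics/t5.png

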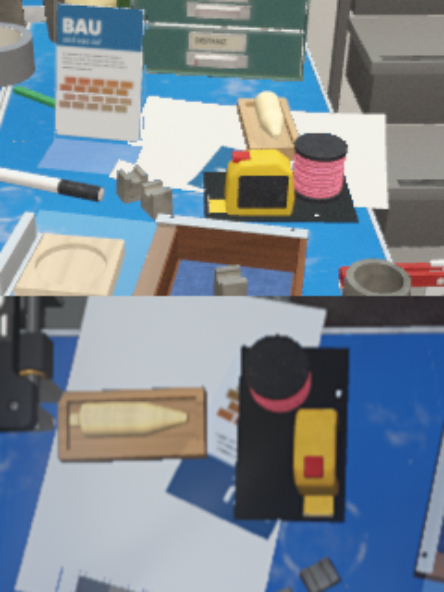

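move_arm:
  motion: [0, 0, 0.142, 0, 0, 0, 1, 0, 0, 0.142, 0, 0, 0, 1, 0, 0, 0, -0.15, -0.074, 0, 1, 0, 0, 0, -0.35, -0.172, 0, 1, 0, 0, 0, -0.35, -0.172, 0, 1, 0, 0, 0, -0.35, -0.172, 0, 1, 0, 0, 0, -0.35, -0.172, 0, 1, 0, 0, 0, -0.35, -0.172, 0, 1, 0, 0, 0, -0.35, -0.172, 0, 1, 0, 0, 0, -0.35, -0.172, 0, 1, 0, 0, 0, -0.35, -0.172, 0, 1, 0, 0, 0, -0.35, -0.172, 0, 1]

```text
time: 29.37
tool_pos: [0.3799, -0.2297, 0.198]
ee_rot: [-3.139, -0.001, 1.363]
wrist_force: [0.2, -0.2, 0.7]
width: 0.0939
finger_force: 0.0
```

move_arm:
  motion: [0, 0, 0, -0.3, -0.145, 0, 1, 0, 0, 0, -0.147, -0.07, 0, 1, 0, 0, 0, 0, 0, 0, 1, 0, 0, 0, 0, 0, 0, 1]

```text
time: 29.7
tool_pos: [0.3509, -0.2683, 0.1983]
ee_rot: [-3.14, -0.002, 1.36]
wrist_force: [0.8, 0.5, -0.1]
width: 0.0937
finger_force: 0.0
```

```bash
python3 -c "
from h import *
go(.3537,-.2684,.0546,1.362)"
```

```text
at [ 0.3509 -0.2683  0.1983] [-3.1397e+00 -1.9000e-03  1.3599e+00] turn z units -0.003 shift(100mm, after turn) [0.005 0.028 1.437]
```

move_arm:
  motion: [0, 0, 0, 0, 0.026, 0.2, 1, 0, 0, 0, 0, 0, 0.35, 1, 0, 0, 0, 0, 0, 0.35, 1, 0, 0, 0, 0, 0, 0.3, 1, 0, 0, 0, 0, 0, 0.21, 1, 0, 0, 0, 0, 0, 0.02, 1, 0, 0, 0, 0, 0, 0, 0, 0, 0, 0, 0, 0, 0, 0, 0, 0, 0, 0, 0, 0, 0, 0, 0, 0, 0, 0, 0, 0, 0, 0, 0, 0, 0, 0, 0, 0, 0, 0, 0, 0, 0, 0]

```text
time: 30.7
tool_pos: [0.3548, -0.2696, 0.0578]
ee_rot: [3.14, 0.001, 1.362]
wrist_force: [-0.1, -1.1, -0.8]
width: 0.0573
finger_force: 0.0
```

move_arm:
  motion: [0, 0, 0, 0, 0, 0, 0, 0, 0, 0, 0, 0, 0, 0, 0, 0, 0, 0, 0, 0, 0, 0, 0, 0, 0, 0, 0, 0, 0, 0, 0, 0, 0, 0, 0, 0, 0, 0, 0, 0, 0, 0, 0, 0, 0, 0, 0, 0, 0, 0, 0, 0, 0, 0, 0, 0]

```text
time: 31.37
tool_pos: [0.3542, -0.269, 0.0566]
ee_rot: [-3.141, 0.0, 1.362]
wrist_force: [0.3, -0.5, 0.7]
width: 0.0095
finger_force: 30.0
```

Gripped; push shut.

move_arm:
  motion: [0, 0, 0, 0, 0.05, 0, 0, 0, 0, 0, 0, 0.1, 0, 0, 0, 0, 0, 0, 0.15, 0, 0, 0, 0, 0, 0, 0.15, 0, 0, 0, 0, 0, 0, 0.15, 0, 0, 0, 0, 0, 0, 0.15, 0, 0, 0, 0, 0, 0, 0.15, 0, 0, 0, 0, 0, 0, 0.1, 0, 0, 0, 0, 0, 0, 0.06, 0, 0, 0, 0, 0, 0, 0.03, 0, 0, 0, 0, 0, 0, 0.02, 0, 0, 0, 0, 0, 0, 0, 0, 0]

```text
time: 32.37
tool_pos: [0.4631, -0.2923, 0.0566]
ee_rot: [3.141, 0.001, 1.362]
wrist_force: [-0.6, -1.8, -0.2]
width: 0.0099
finger_force: 30.0
```

move_arm:
  motion: [0, 0, 0, 0, 0.02, 0, 0, 0, 0, 0, 0, 0.02, 0, 0, 0, 0, 0, 0, 0, 0, 0, 0, 0, 0, 0, 0, 0, 0]

```text
time: 32.7
tool_pos: [0.4631, -0.2923, 0.0566]
ee_rot: [-3.134, 0.0, 1.362]
wrist_force: [-9.9, 1.0, 5.5]
width: 0.0099
finger_force: 30.0
```

move_arm:
  motion: [0, 0, 0, 0, -0.025, 0, 0, 0, 0, 0, 0, 0, 0, 0, 0, 0, 0, 0, 0, 0, 1, 0, 0, 0, 0, 0, 0, 1, 0, 0, 0, 0, 0, 0, 1, 0, 0, 0, 0, 0, 0, 1, 0, 0, 0, 0, 0, -0.15, 1, 0, 0, 0, 0, 0, -0.3, 1, 0, 0, 0, 0, 0, -0.35, 1, 0, 0, 0, 0, 0, -0.35, 1, 0, 0, 0, 0, 0, -0.2, 1]

```text
time: 33.62
tool_pos: [0.4659, -0.2929, 0.1963]
ee_rot: [3.136, 0.002, 1.363]
wrist_force: [1.4, 0.4, 2.1]
width: 0.0663
finger_force: 0.0
```

move_arm:
  motion: [0, 0, 0.148, 0, 0, 0, 1, 0, 0, 0.148, 0, 0, 0, 1, 0, 0, 0.148, 0, 0, 0, 1, 0, 0, 0.148, 0, 0, 0, 1, 0, 0, 0.148, 0, 0, 0, 1, 0, 0, 0.148, 0, 0, 0, 1, 0, 0, 0.148, 0, 0, 0, 1, 0, 0, 0.148, 0, 0, 0, 1, 0, 0, 0.148, 0, 0, 0, 1, 0, 0, 0.148, 0, 0, 0, 1, 0, 0, 0.148, 0, 0, 0, 1, 0, 0, 0.148, 0, 0, 0, 1]

```text
time: 34.62
tool_pos: [0.4647, -0.2921, 0.1916]
ee_rot: [-3.141, -0.0, -0.038]
wrist_force: [-0.0, -0.2, -1.2]
width: 0.094
finger_force: 0.0
```

```bash
python3 -c "
from h import *
wshot('w5')
go(.5776,-.1147,.19,-.033)"
```

```text
at [ 0.4647 -0.2922  0.1916] [-3.1414e+00 -4.0000e-04 -4.1500e-02] turn z units -0.011 shift(100mm, after turn) [ 1.07  -1.811  0.016]
```

View pics/w5.png

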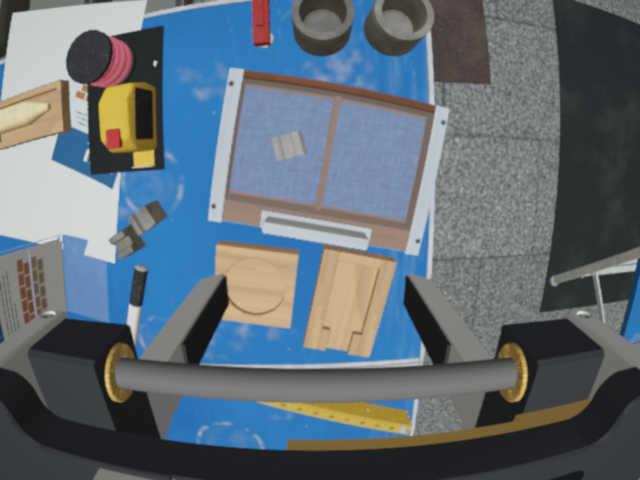

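move_arm:
  motion: [0, 0, -0.01, 0.1, -0.17, 0, 1, 0, 0, 0, 0.18, -0.305, 0, 1, 0, 0, 0, 0.18, -0.305, 0, 1, 0, 0, 0, 0.18, -0.305, 0, 1, 0, 0, 0, 0.18, -0.305, 0, 1, 0, 0, 0, 0.15, -0.25, 0, 1, 0, 0, 0, 0.1, -0.17, 0, 1, 0, 0, 0, 0, 0, 0, 1, 0, 0, 0, 0, 0, 0, 1]

```text
time: 35.42
tool_pos: [0.5763, -0.1132, 0.1913]
ee_rot: [3.141, 0.001, -0.021]
wrist_force: [-0.5, 0.3, -0.9]
width: 0.0939
finger_force: 0.0
```

```bash
python3 -c "
from h import *
go(.5776,-.1147,.0235,-.033)"
```

```text
at [ 0.5763 -0.1132  0.1913] [ 3.1414e+00  6.0000e-04 -2.0700e-02] turn z units 0.016 shift(100mm, after turn) [0.014 0.015 1.678]
```

move_arm:
  motion: [0, 0, 0.016, 0.012, 0.014, 0.2, 1, 0, 0, 0, 0, 0, 0.35, 1, 0, 0, 0, 0, 0, 0.35, 1, 0, 0, 0, 0, 0, 0.35, 1, 0, 0, 0, 0, 0, 0.3, 1, 0, 0, 0, 0, 0, 0.12, 1, 0, 0, 0, 0, 0, 0, 1, 0, 0, 0, 0, 0, 0, 1]

```text
time: 36.08
tool_pos: [0.5771, -0.1165, 0.0252]
ee_rot: [3.141, -0.0, -0.038]
wrist_force: [0.5, 0.1, 0.5]
width: 0.0937
finger_force: 0.0
```

move_arm:
  motion: [0, 0, 0, 0.005, -0.016, 0.005, 1, 0, 0, 0, 0, 0, 0, 0, 0, 0, 0, 0, 0, 0, 0, 0, 0, 0, 0, 0, 0, 0, 0, 0, 0, 0, 0, 0, 0, 0, 0, 0, 0, 0, 0, 0, 0, 0, 0, 0, 0, 0, 0, 0, 0, 0, 0, 0, 0, 0, 0, 0, 0, 0, 0, 0, 0, 0, 0, 0, 0, 0, 0, 0, 0, 0, 0, 0, 0, 0, 0]

```text
time: 37.0
tool_pos: [0.5776, -0.114, 0.0241]
ee_rot: [3.141, 0.0, -0.037]
wrist_force: [0.2, -0.3, -0.9]
width: 0.0336
finger_force: 29.9
```

move_arm:
  motion: [0, 0, 0, 0, 0, 0, 0, 0, 0, 0, 0, 0, 0, 0, 0, 0, 0, 0, 0, 0, 0, 0, 0, 0, 0, 0, -0.1, 0, 0, 0, 0, 0, 0, -0.25, 0, 0, 0, 0, 0, 0, -0.35, 0, 0, 0, 0, 0, 0, -0.35, 0, 0, 0, 0, 0, 0, -0.25, 0, 0, 0, 0.085, 0, 0, 0, 0, 0, 0, 0.085, 0, 0, 0, 0, 0, 0, 0.083, 0, 0, 0, 0]

```text
time: 37.92
tool_pos: [0.5779, -0.114, 0.1557]
ee_rot: [3.141, -0.002, -0.239]
wrist_force: [-1.1, 1.1, -1.8]
width: 0.0338
finger_force: 29.9
```

```bash
python3 -c "
from h import *
print(robot.get_obs()['width'])
go(.3777,-.3241,.15,-.232)"
```

```text
0.033769991706514665
at [ 0.5779 -0.114   0.1557] [ 3.1415e+00 -1.7000e-03 -2.3930e-01] turn z units -0.009 shift(100mm, after turn) [-1.465  2.505  0.057]
```

move_arm:
  motion: [0, 0, -0.009, -0.1, 0.17, 0, 0, 0, 0, 0, -0.17, 0.29, 0, 0, 0, 0, 0, -0.17, 0.29, 0, 0, 0, 0, 0, -0.17, 0.29, 0, 0, 0, 0, 0, -0.17, 0.29, 0, 0, 0, 0, 0, -0.17, 0.29, 0, 0, 0, 0, 0, -0.17, 0.29, 0, 0, 0, 0, 0, -0.17, 0.29, 0, 0, 0, 0, 0, -0.12, 0.2, 0, 0, 0, 0, 0, -0.05, 0.09, 0, 0, 0, 0, 0, 0, 0, 0, 0, 0, 0, 0, 0, 0, 0, 0]

```text
time: 38.92
tool_pos: [0.3792, -0.3229, 0.1544]
ee_rot: [-3.141, -0.001, -0.23]
wrist_force: [-0.0, 0.1, -1.5]
width: 0.0337
finger_force: 29.9
```

```bash
python3 -c "
from h import *
go(.3777,-.3241,.0305,-.232)"
```

```text
at [ 0.3792 -0.3229  0.1544] [-3.1407e+00 -7.0000e-04 -2.2980e-01] turn z units 0.003 shift(100mm, after turn) [-0.012  0.015  1.239]
```

move_arm:
  motion: [0, 0, 0, -0.012, 0.012, 0.2, 0, 0, 0, 0, 0, 0, 0.3, 0, 0, 0, 0, 0, 0, 0.3, 0, 0, 0, 0, 0, 0, 0.2, 0, 0, 0, 0, 0, 0, 0.05, 0, 0, 0, 0, 0, 0, 0, 0, 0, 0, 0, 0, 0, 0, 0]

```text
time: 39.5
tool_pos: [0.3787, -0.3239, 0.0502]
ee_rot: [3.141, -0.001, -0.227]
wrist_force: [0.2, -0.1, -1.9]
width: 0.034
finger_force: 29.9
```

```bash
python3 -c "
from h import *
go(.3777,-.3241,.0305,-.232)"
```

```text
at [ 0.3787 -0.3239  0.0502] [ 3.1411e+00 -1.3000e-03 -2.2750e-01] turn z units 0.006 shift(100mm, after turn) [-0.009  0.004  0.197]
```

move_arm:
  motion: [0, 0, 0.005, -0.007, 0.003, 0.05, 0, 0, 0, 0, 0, 0, 0.06, 0, 0, 0, 0, 0, 0, 0.04, 0, 0, 0, 0, 0, 0, 0.025, 0, 0, 0, 0, 0, 0, 0, 0, 0, 0, 0, 0, 0, 0, 0]

```text
time: 40.0
tool_pos: [0.3766, -0.3243, 0.0317]
ee_rot: [3.142, 0.0, -0.233]
wrist_force: [-0.2, -0.1, -1.8]
width: 0.0342
finger_force: 29.9
```

move_arm:
  motion: [0, 0, 0, 0.005, 0, 0.01, 0, 0, 0, 0, 0, 0, 0.005, 0, 0, 0, 0, 0, 0, 0, 0, 0, 0, 0, 0, 0, 0, 0]

```text
time: 40.33
tool_pos: [0.3773, -0.3247, 0.031]
ee_rot: [3.141, -0.001, -0.233]
wrist_force: [-2.2, 2.1, 3.6]
width: 0.034
finger_force: 29.9
```

move_arm:
  motion: [0, 0, 0, 0, 0, 0, 1, 0, 0, 0, 0, 0, 0, 1, 0, 0, 0, 0, 0, 0, 1, 0, 0, 0, 0, 0, 0, 1, 0, 0, 0, 0, 0, 0, 1, 0, 0, 0, 0, 0, -0.1, 1, 0, 0, 0, 0, 0, -0.3, 1, 0, 0, 0, 0, 0, -0.35, 1, 0, 0, 0, 0, 0, -0.35, 1, 0, 0, 0, 0, 0, -0.3, 1, 0, 0, -0.02, 0, 0, 0, 1]

```text
time: 41.25
tool_pos: [0.38, -0.3273, 0.1791]
ee_rot: [3.133, -0.013, -0.217]
wrist_force: [0.2, -0.3, 1.7]
width: 0.094
finger_force: 0.0
```

move_arm:
  motion: [0, 0, 0, 0.1, -0.14, 0, 1, 0, 0, 0, 0.2, -0.29, 0, 1, 0, 0, 0, 0.22, -0.31, 0, 1, 0, 0, 0, 0.22, -0.31, 0, 1, 0, 0, 0, 0.22, -0.31, 0, 1, 0, 0, 0, 0.22, -0.31, 0, 1, 0, 0, 0, 0.22, -0.31, 0, 1, 0, 0, 0, 0.22, -0.31, 0, 1, 0, 0, 0, 0.22, -0.31, 0, 1, 0, 0, 0, 0.2, -0.28, 0, 1, 0, 0, 0, 0.05, -0.07, 0, 1, 0, 0, 0, 0, 0, 0, 1]

```text
time: 42.25
tool_pos: [0.6458, -0.0792, 0.169]
ee_rot: [-3.141, 0.001, -0.213]
wrist_force: [0.0, -0.0, -1.0]
width: 0.0936
finger_force: 0.0
```

```bash
python3 -c "
from h import *
import cv2
a=robot.snapshot('side')[220:370,180:480]
cv2.imwrite('pics/t6.png',cv2.resize(a,None,fx=2.4,fy=2.4)[:,:,::-1])
go(.6458,-.0807,.0235,-.217)"
```

```text
at [ 0.6447 -0.0809  0.1694] [ 3.1408e+00  1.6000e-03 -2.1550e-01] turn z units 0.002 shift(100mm, after turn) [ 0.01  -0.004  1.459]
```

View pics/t6.png

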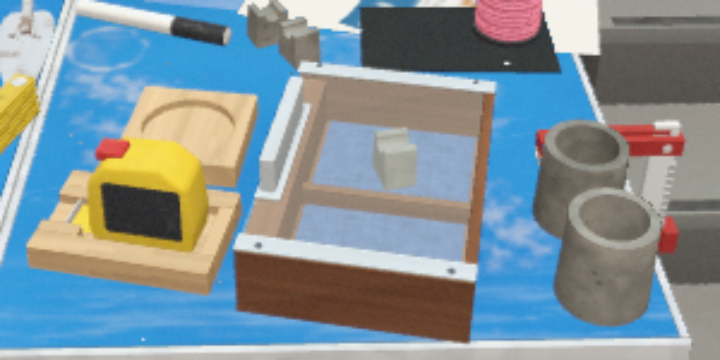

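move_arm:
  motion: [0, 0, 0, 0.008, 0, 0.2, 1, 0, 0, 0, 0, 0, 0.35, 1, 0, 0, 0, 0, 0, 0.35, 1, 0, 0, 0, 0, 0, 0.35, 1, 0, 0, 0, 0, 0, 0.2, 1, 0, 0, 0, 0, 0, 0, 1, 0, 0, 0, 0, 0, 0, 0, 0, 0, 0, 0, 0, 0, 0, 0, 0, 0, 0, 0, 0, 0, 0, 0, 0, 0, 0, 0, 0, 0, 0, 0, 0, 0, 0, 0, 0, 0, 0, 0, 0, 0, 0]

```text
time: 43.3
tool_pos: [0.6463, -0.0817, 0.0266]
ee_rot: [3.141, -0.002, -0.217]
wrist_force: [-0.1, 0.3, -0.5]
width: 0.0568
finger_force: 0.0
```

move_arm:
  motion: [0, 0, 0, 0, 0, 0, 0, 0, 0, 0, 0, 0, 0, 0, 0, 0, 0, 0, 0, 0, 0]

```text
time: 43.55
tool_pos: [0.6462, -0.0815, 0.0263]
ee_rot: [-3.142, -0.002, -0.217]
wrist_force: [-0.7, 1.1, 4.4]
width: 0.0543
finger_force: 30.0
```

move_arm:
  motion: [0, 0, 0, 0, 0, -0.1, 0, 0, 0, 0, 0, 0, -0.25, 0, 0, 0, 0, 0, 0, -0.35, 0, 0, 0, 0, 0, 0, -0.3, 0, 0, 0, 0, -0.15, 0.137, 0, 0, 0, 0, 0, -0.26, 0.237, 0, 0, 0, 0, 0, -0.29, 0.264, 0, 0, 0, 0, 0, -0.29, 0.264, 0, 0, 0, 0, 0, -0.29, 0.264, 0, 0, 0, 0, 0, -0.29, 0.264, 0, 0, 0, 0, 0, -0.26, 0.237, 0, 0, 0, 0, 0, -0.2, 0.18, 0, 0]

```text
time: 44.55
tool_pos: [0.4047, -0.2188, 0.1248]
ee_rot: [3.141, 0.002, -0.218]
wrist_force: [-0.5, -0.0, -1.5]
width: 0.0547
finger_force: 30.0
```

move_arm:
  motion: [0, 0, 0, -0.1, 0.1, 0, 0, 0, 0, 0, 0, 0, 0, 0, 0, 0, 0, 0, 0, 0, 0]

```text
time: 44.8
tool_pos: [0.3953, -0.2258, 0.1251]
ee_rot: [-3.141, -0.0, -0.219]
wrist_force: [1.4, -0.1, -1.3]
width: 0.0547
finger_force: 30.0
```

```bash
python3 -c "
from h import *
go(.3956,-.2255,.0335,-.217)"
```

```text
at [ 0.3953 -0.2258  0.1251] [-3.1412e+00 -2.0000e-04 -2.1890e-01] turn z units -0.002 shift(100mm, after turn) [ 0.002 -0.004  0.916]
```

move_arm:
  motion: [0, 0, 0, 0, 0, 0.15, 0, 0, 0, 0, 0, 0, 0.25, 0, 0, 0, 0, 0, 0, 0.25, 0, 0, 0, 0, 0, 0, 0.12, 0, 0, 0, 0, 0, 0, 0.07, 0, 0, 0, 0, 0, 0, 0.06, 0, 0, 0, 0, 0, 0, 0, 0, 0, 0, 0, 0, 0, 0, 0]

```text
time: 45.47
tool_pos: [0.3965, -0.2258, 0.0357]
ee_rot: [3.141, -0.001, -0.217]
wrist_force: [1.0, -0.4, -1.1]
width: 0.0545
finger_force: 30.0
```

move_arm:
  motion: [0, 0, 0, -0.005, 0, 0.015, 0, 0, 0, 0, 0, 0, 0.01, 0, 0, 0, 0, 0, 0, 0, 0]

```text
time: 45.72
tool_pos: [0.3955, -0.2259, 0.0333]
ee_rot: [3.141, -0.001, -0.217]
wrist_force: [-0.0, -1.5, -1.0]
width: 0.0547
finger_force: 30.0
```

move_arm:
  motion: [0, 0, 0, 0, 0, 0.01, 0, 0, 0, 0, 0, 0, 0.005, 0, 0, 0, 0, 0, 0, 0, 0]

```text
time: 45.97
tool_pos: [0.3956, -0.226, 0.0332]
ee_rot: [3.141, -0.001, -0.217]
wrist_force: [-3.0, 1.7, 7.5]
width: 0.0546
finger_force: 30.0
```

Seated. Release and retreat.

move_arm:
  motion: [0, 0, 0, 0, 0, 0, 1, 0, 0, 0, 0, 0, 0, 1, 0, 0, 0, 0, 0, 0, 1, 0, 0, 0, 0, 0, 0, 1, 0, 0, 0, 0, 0, 0, 1, 0, 0, 0, 0, 0, -0.1, 1, 0, 0, 0, 0, 0, -0.3, 1, 0, 0, 0, 0, 0, -0.35, 1, 0, 0, 0, 0, 0, -0.35, 1, 0, 0, 0, 0, 0, -0.35, 1, 0, 0, 0, 0, 0, -0.2, 1, 0, 0, 0, 0, 0, 0, 1]

```text
time: 46.97
tool_pos: [0.3976, -0.2274, 0.203]
ee_rot: [3.137, -0.011, -0.217]
wrist_force: [1.2, 0.1, -0.6]
width: 0.0944
finger_force: 0.0
```

move_arm:
  motion: [0, 0, 0, -0.1, 0.2, 0, 1, 0, 0, 0, -0.1, 0.3, 0, 1, 0, 0, 0, -0.1, 0.3, 0, 1, 0, 0, 0, -0.1, 0.3, 0, 1, 0, 0, 0, -0.1, 0.3, 0, 1, 0, 0, 0, 0, 0.2, 0, 1, 0, 0, 0, 0, 0, 0, 1]

```text
time: 47.55
tool_pos: [0.3099, -0.3735, 0.1945]
ee_rot: [-3.141, 0.002, -0.222]
wrist_force: [0.4, 0.4, -0.7]
width: 0.0939
finger_force: 0.0
```

```bash
python3 -c "
from h import *
import cv2
a=robot.snapshot('side')[120:370,170:450];b=robot.snapshot('top')[130:380,150:520]
cv2.imwrite('pics/f.png',cv2.resize(np.hstack([a,b]),None,fx=1.23,fy=1.23)[:,:,::-1])
o=robot.get_obs();print(o['time'],o['tool_pos'])"
```

```text
47.65 [ 0.31139294 -0.37065775  0.19493623]
```

View pics/f.png

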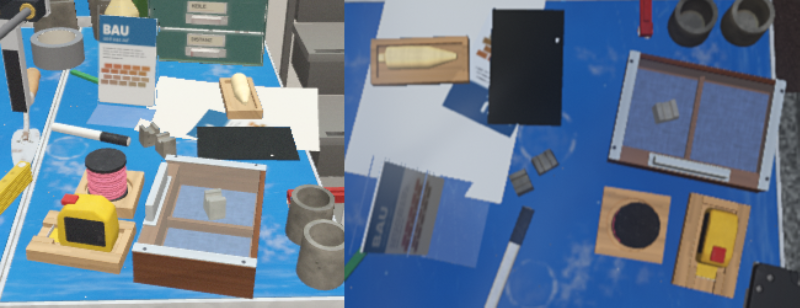

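Everything is in place: the bob lies in its block, the lid is shut, and the reel and tape measure are seated.

```bash
python3 -c "
from bench import robot
print(robot.close_job())"
```

```text
the job is handed in; nothing more can be done
None
```

The job is handed in after about 48 s of robot time: the plumb bob lies in the long-welled block, the lid is fully shut, the reel and the tape measure (hook in the notch) are back in their wells, and the spacer was left where it lay; the judging result was not shown.

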